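# Wind the veneer press down one turn

### The arm

A 6-joint arm with a two-finger parallel gripper is mounted at the origin on the work surface. World frame = base frame: x ahead of the robot, y to its left, z up, the work surface at z = 0. Lengths are in m, angles in rad, forces in N, time in s.
With the tool pointing down it reaches from about 0.35 to 0.85 m from the base axis. Payload 8.1 kg.
Tool frame: the origin (TCP) lies on the centre line of the jaws, within the pads' length; the fingertips stand robot.tips_ahead ahead of it and the grasp point (between the pads) lies 6 mm ahead of it (robot.tips_ahead is the distance from the TCP to the fingertips, in m); z points along the fingers, y is the line along which they close (so a half turn about z gives the same grasp; the last joint's range is limited). The gripper opens to 93 mm and grips with 3 to 60 N. Pads are 15 mm wide; open, the fingers measure 128 mm over their backs; the gripper's body (75 mm by 188 mm) begins 65 mm behind the grasp point.
Start: joints at [-1.263, 0.13, 1.488, -0, 1.523, -0.085], TCP at [0.23, -0.554, 0.244] pointing down, gripper open.
Joint ranges: [-2.96, 2.96], [-0.89, 2.26], [0.02, 2.5], [-1.34, 4.48], [0, 2.73], [-2.66, 2.66]. Speed limits (rad/s): [2.39, 2.39, 2.79, 3.14, 3.14, 3.14].

### API

Orientations are given as a rotation vector (axis times angle).
In Python, from plant import robot gives the robot as it stands.
- The arm moves only by the tool apply_moves, never from a script. Its arguments are lists of equal length, an entry for each row: "delta_pos": the shift along the tool's x, y, z in cm, a list of three; "twist": the turn about the tool's z in rad. A call has 1 to 8 rows; each row shifts and turns the commanded pose from where the row before left it, along the tool's axes as they then stand; what a row does not reach is not made up. A row lasts 1/8 s, in which the tool goes at most 62.5 mm and 10.7 degrees, less where a joint would pass 70% of its speed; a pose out of reach is approached as far as the arm can. A call with a gripper value outside its range is refused whole. "gripper" is the finger opening in cm, from 0 to 9.3, set as the call begins (left out, the last holds). The fingers move at their own pace and stop on an object; "squeeze" is the grip in N (left out, the last holds). Time passes only in rows, so rows that do not move let the fingers close. It gives the time, the measured TCP pose, the force, the opening and the grip force at its end, in the units of the state.
- robot.read_state(): the state, without advancing time (a new reading comes with each control period).
- robot.read_camera(name): name is "scene" or "top" or "wrist"; returns a dict with "frame" (480x640x3 uint8, red, green, blue), "vertical_fov" (degrees; the focal length in pixels is half the picture's height over the tangent of half this angle, whatever the lens; pixels are square), "cx", "cy" (the principal point, pixels), "R" (3x3) and "t" (3): a world point X has camera coordinates R X + t. Camera axes: x right, y down, z forward; pixel columns grow to the right and rows downward; lengths in m; the calibration is good to about 2 mm. A picture is of the moment at which its call begins. There is no depth.
- robot.close_job(): hands the job in; it is judged then, once.
The state is a dict: "t": time; "q": joint angles; "dq": joint speeds; "joint_torque": joint torques, N m; "tool_pos": TCP position; "orientation": TCP orientation; "force": force on the tool from outside, world axes, zero at the start; "wrist_torque": the same for the moment, N m; "opening": finger opening in m; "gripper_force": force on a finger pad.
Only numpy, scipy, OpenCV 4.12 (cv2) and the standard library are available. Lean on these libraries where they do the work, as an engineer would, in place of code of your own. Each camera call takes 0.05 s, during which the arm holds its last target. There are 200 camera calls.

### The job

Lower the veneer press by exactly one full turn of the handwheel on its top: raise the folded crank handle until it stands upright, let go of it, then take it again from above and by it wind the wheel clockwise (seen from above) once right round, to where the handle began. Finish by folding the handle flat into the wheel again. Leave the other things on the bench undisturbed.

Things in the scene. Friction and masses are not known exactly. Their poses are not given: they have to be found in the camera images.
- press: Green cast-iron bench-top veneer press, fixed to the bench: base plate 260 x 320 x 30 mm, a steel column at each end of its 320 mm length, crossbeam over them (top at 222 mm; the column nuts reach 234 mm), platen and a stack of panels below the beam, handwheel on top. Origin: centre of the underside, below the wheel's axis; y along the crossbeam.
- wheel_centre (a point): Centre of the dark steel handwheel, 245 mm above the bench. The wheel lies level: rim 210 mm outside and 180 mm inside diameter, 14 mm thick (top at 252 mm), three flat spokes 14 mm wide and 10 mm thick, hub 36 mm across with its top also at 252 mm. The space between the spokes is open down to the crossbeam (222 mm).
- crank_pivot (a point): Middle of the hinge pin of the crank handle, on the wheel's rim, 90 mm from the wheel's axis and 20 mm above the wheel's centre (265 mm above the bench), between two steel cheeks 32 mm wide over all, tops at 275 mm. The pin is level and at right angles to the wheel's radius. It goes round with the wheel.
- grip: The crank handle's round wooden grip, 18 mm diameter, from 18 to 80 mm from the pivot; it spins freely on its spindle. Origin on the pivot's pin; its -x axis points along the grip to the free end. Folded it lies level over a spoke, from rim to hub, its axis 265 mm above the bench; fingers can straddle it from above. Upright, its end is 345 mm above the bench.
- grip_end (a point): Centre of the free end of the grip, 80 mm from the pivot.
- crank (a joint): Fold angle of the handle in rad: 0 folded flat (stop), 1.57 upright, stop at 1.60. A stiff hinge (0.07 N m): the handle stays where it is left; a pinched grip tends to lag behind the fingers. The free end rises up and outwards, in the upright plane through the wheel's axis, from near the hub to above the rim.
- wheel (a joint): Angle of the handwheel in rad; it grows clockwise seen from above. One full turn adds 6.28. It starts anywhere between -1.5 and 1.5; stops at -1.9 and 8.6. It turns against about 0.12 N m of friction and stays where it is left; one turn lowers the platen by 10 mm without reaching the panels.
- glue_bottle: White plastic glue bottle, 60 mm diameter, 170 mm tall, beside the press. Origin: centre of its foot. Leave it alone.
- screw_jar: Glass jar with dark lid, 70 mm diameter, 90 mm tall, at the other side. Origin: centre of its foot. Leave it alone.
- hammer: Hammer lying on the bench to the left of the press, beyond the glue bottle. Leave it alone.
- screwdriver: Screwdriver lying on the bench behind the press. Leave it alone.
- offcut: Wooden offcut 30 x 70 x 18 mm lying on the press's base plate, on the side towards the robot. Origin: centre of its underside. Leave it alone.
- tape_roll: Roll of paper tape, 70 mm diameter, 24 mm high, lying flat behind the press. Origin: centre of its underside. Leave it alone.

How it is judged:
On the way, in this order (a step that is already met when the one before it is completed fails the run):
1. the crank handle stands upright (within about 20 degrees) and the fingers have let go of it, the wheel not yet wound round (value of joint crank above 1.2 rad and contact force between the fingers and grip below 0.05 N and distance of crank_pivot from where it was at the start of the episode below 0.1 m), for 0.2 s.
2. the wheel is half-way round, clockwise, moved by the fingers on the raised handle (value of joint wheel above 1.3 rad and distance of crank_pivot from where it was at the start of the episode above 0.16 m and value of joint crank above 0.9 rad and contact force between the fingers and grip above 0.1 N), for 0.05 s.
3. the wheel has come right round to where it began (within 30 mm at the handle's pivot), the handle still up (value of joint wheel between 4.3 and 8.3 rad and distance of crank_pivot from where it was at the start of the episode below 0.03 m and value of joint crank above 0.9 rad), for 0.1 s.
At the end, for the whole second after the job is handed in: The wheel is at rest one full turn clockwise from its start, the handle's pivot within 30 mm of where it began, and the handle is folded flat (within 0.2 rad) (value of joint wheel between 4.3 and 8.3 rad and distance of crank_pivot from where it was at the start of the episode below 0.03 m and value of joint crank below 0.2 rad and velocity of joint wheel between -0.05 and 0.05 rad/s and velocity of joint crank between -0.1 and 0.1 rad/s); the robot touches nothing.
It fails at once if the glue bottle, jar, hammer, screwdriver, offcut or tape roll is moved by more than 30 mm (distance of any of glue_bottle, screw_jar, hammer, screwdriver, offcut, tape_roll from where it was at the start of the episode above 0.03 m).
It also fails if it takes over 72 s, if anything falls off the work surface, if the arm or the gripper's body presses on something with over 40 N, if the wrist force passes 120 N, or if a joint passes its speed limit or range.

## Working session

There is one attempt and no reset: what is moved stays moved. The work goes in short steps, Python scripts to look and compute and a tool call to move; the robot and the scene stay as the last step left them, time stands still between calls to the robot, and variables do not carry over. Pictures are saved under pics/ and viewed, at most 12 in all, crops included, and the job is handed in when it is done.

Besides the shell and the picture viewer there is one more tool, called after "Request:" as name([rows], argument=value, ...), one row to a line, values as JSON. apply_moves: Moves the arm, as the interface text tells. Its arguments: {"type":"object","properties":{"delta_pos":{"type":"array"},"twist":{"type":"array"},"gripper":{"type":"number"},"squeeze":{"type":"number"}},"required":["delta_pos","twist"]}

```bash
mkdir -p pics; ls; cat > h.py <<'E'
import numpy as np, cv2
from plant import robot
def ray(c,u,v):
    f=240/np.tan(np.radians(c["vertical_fov"])/2)
    R=np.array(c["R"]);t=np.array(c["t"])
    d=R.T@np.array([(u-c["cx"])/f,(v-c["cy"])/f,1]); return -R.T@t,d
def onz(c,u,v,z):
    o,d=ray(c,u,v); return o+d*(z-o[2])/d[2]
def proj(c,X):
    f=240/np.tan(np.radians(c["vertical_fov"])/2)
    p=np.array(c["R"])@np.array(X)+np.array(c["t"]); return np.array([c["cx"]+f*p[0]/p[2],c["cy"]+f*p[1]/p[2]])
E
python3 - <<'E'
from h import *
ims={}
for n in("top","scene"):
    c=robot.read_camera(n); cv2.imwrite(f"pics/{n}0.png",c["frame"][:,:,::-1])
    R=np.array(c["R"]);print(n,c["vertical_fov"],c["cx"],c["cy"],(-R.T@np.array(c["t"])).round(3),R.round(2).tolist())
print(robot.read_state(),robot.tips_ahead)
E
```

```text
pics
top 55.9707097715525 320.2411307231105 242.97073102839295 [0.441 0.105 1.086] [[0.03, -1.0, -0.0], [-0.98, -0.02, -0.19], [0.18, 0.01, -0.98]]
scene 53.22014511949128 325.3220312768327 239.57306998244854 [ 0.95  -0.352  1.08 ] [[0.79, 0.62, 0.01], [0.52, -0.66, -0.54], [-0.33, 0.43, -0.84]]
{'t': 0.1, 'q': array([-1.26338462e+00,  1.31115213e-01,  1.48916715e+00,  2.75911332e-05,
        1.52302432e+00, -8.54016028e-02]), 'dq': array([-6.48014148e-04, -5.00688240e-04, -2.01350634e-03,  2.84163298e-04,
       -1.45566072e-03,  7.96590746e-05]), 'joint_torque': array([ 1.56283215e-03, -5.61339390e+01, -4.93097842e+01,  7.70395319e-02,
        2.90479657e-02, -8.42265104e-05]), 'tool_pos': array([ 0.22955591, -0.55382899,  0.24267644]), 'orientation': array([-3.07951951e+00, -6.12735210e-01,  2.55093343e-04]), 'force': array([0.42711379, 0.40195849, 0.71482844]), 'wrist_torque': array([-0.00886205,  0.05899946,  0.01100859]), 'gripper_force': 0.0, 'opening': 0.09297840992083065} 0.025
```

View pics/top0.png

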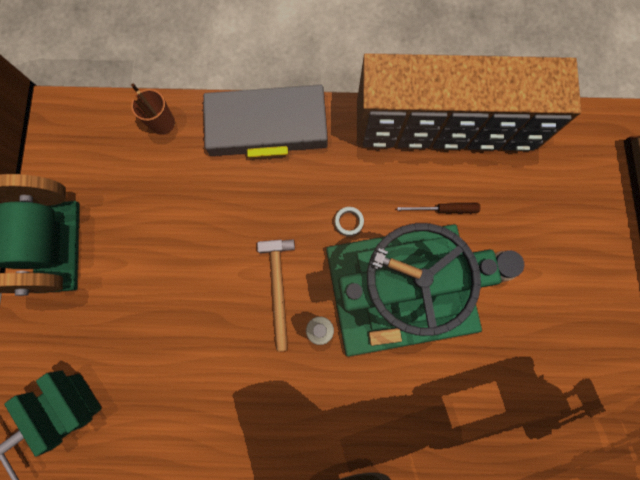

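View pics/scene0.png

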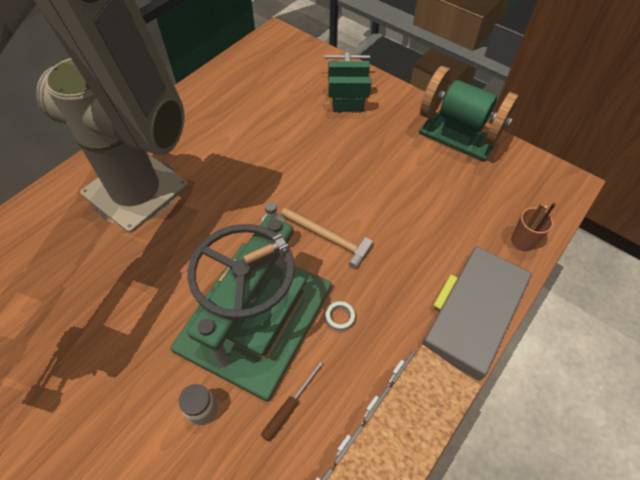

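The top view shows the wheel centre near (424,279), the pivot near (381,259), the folded grip running from (390,262) to (421,276), the bottle at (320,331) and the jar at (510,265). The scene view agrees: hub (239,269), pivot (281,243).

```bash
cat > m.py <<'E'
from h import *
def wheel(c,u0,v0,r=75):
    hsv=cv2.cvtColor(c["frame"],cv2.COLOR_RGB2HSV)
    m=((hsv[...,1]<90)&(hsv[...,2]<95)).astype(np.uint8)
    # outer boundary along radial casts
    P=[]
    v,u=np.nonzero(m)
    X=np.array([onz(c,a,b,.250)[:2] for a,b in zip(u,v) if np.hypot(a-u0,b-v0)<r])
    ctr=onz(c,u0,v0,.250)[:2]
    for _ in range(10):
        d=np.linalg.norm(X-ctr,axis=1); k=(d>.085)&(d<.110)
        Y=X[k]; A=np.c_[2*Y,np.ones(len(Y))]; s=np.linalg.lstsq(A,(Y**2).sum(1),rcond=None)[0]; ctr=s[:2]
    return ctr,np.sqrt(s[2]+ctr@ctr),len(Y)
def grip(c,u0,v0,r=50,z=.265):
    hsv=cv2.cvtColor(c["frame"],cv2.COLOR_RGB2HSV)
    m=((hsv[...,0]<22)&(hsv[...,1]>90)&(hsv[...,2]>90)).astype(np.uint8)
    k=np.zeros_like(m);cv2.circle(k,(u0,v0),r,1,-1);m&=k
    n,l,s,ce=cv2.connectedComponentsWithStats(m)
    return [(s[i].tolist(),ce[i].round(1).tolist(),onz(c,*ce[i],z).round(4).tolist()) for i in range(1,n) if s[i,4]>60]
E
python3 - <<'E'
from m import *
t=robot.read_camera("top");s=robot.read_camera("scene")
print(wheel(t,424,279),grip(t,405,269,26))
print(wheel(s,240,271),grip(s,260,256,26))
print("pivot",onz(t,381,259,.268),onz(s,281,243,.268))
print("bottle",onz(t,320,325,.17),"jar",onz(t,510,264,.09))
a=cv2.resize(t["frame"][210:350,330:530],(800,560),interpolation=cv2.INTER_CUBIC);cv2.imwrite("pics/t1.png",a[:,:,::-1])
E
```

```text
(array([ 0.53701296, -0.07950018]), np.float64(0.09775937086998812), 2993) [([388, 258, 35, 21, 309], [404.9, 267.9], [0.5526, -0.044, 0.265])]
(array([ 0.54043494, -0.08488506]), np.float64(0.09758920612376906), 2565) [([235, 232, 19, 22, 131], [243.8, 240.5], [0.5074, -0.0381, 0.265]), ([243, 244, 31, 20, 263], [258.1, 253.3], [0.5501, -0.0425, 0.265])]
pivot [5.67631817e-01 8.48762559e-05 2.68000000e-01] [0.57126108 0.00255875 0.268     ]
bottle [0.44671983 0.10905084 0.17      ] jar [ 0.59103371 -0.30886824  0.09      ]
```

View pics/t1.png

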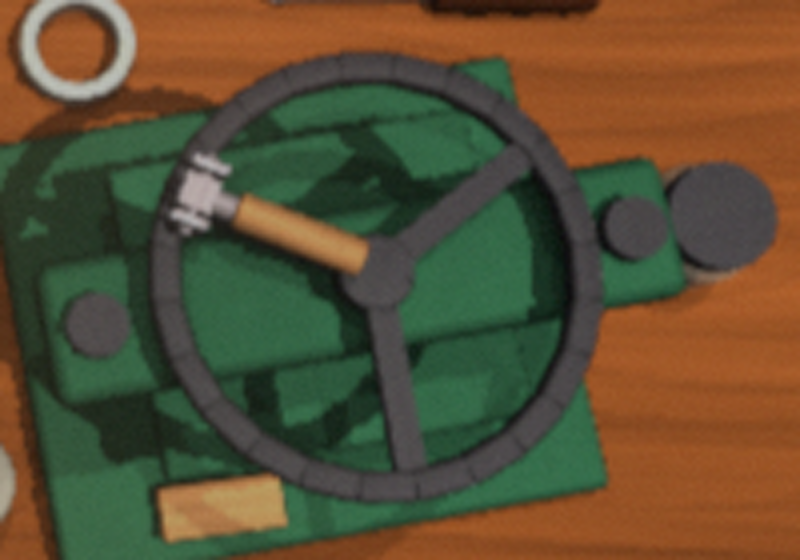

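Request:
apply_moves([
  [0,0,-5],
  [0,0,-5],
  [0,0,-5],
  [0,0,0],
  [0,0,0],
  [0,0,0],
  [0,0,0],
  [0,0,0],
], twist=[0,0,0,-0.168,-0.168,-0.168,-0.168,-0.168], gripper=4.5, squeeze=15)

```text
t: 1.2
tool_pos: [0.2297, -0.5542, 0.3933]
orientation: [-2.558, -1.823, -0.0]
force: [0.1, -0.5, -0.5]
opening: 0.0449
gripper_force: 0.0
```

Request:
apply_moves([
  [5,1.1,0],
  [5,1.1,0],
  [5,1.1,0],
  [5,1.1,0],
  [5,1.1,0],
  [5,1.1,0],
  [5,1.1,0],
  [5,1.1,0],
], twist=[0,0,0,0,0,0,0,0])

```text
t: 2.2
tool_pos: [0.4459, -0.2046, 0.3936]
orientation: [2.564, 1.816, 0.0]
force: [0.9, 0.2, -0.6]
opening: 0.0452
gripper_force: 0.0
```

Request:
apply_moves([
  [5,1.1,0],
  [5,1.1,0],
  [3,1.1,0],
  [0,0,0],
  [0,0,0],
  [0,0,0],
], twist=[0,0,0,0,0,0])

```text
t: 2.95
tool_pos: [0.5191, -0.0954, 0.3937]
orientation: [2.565, 1.814, -0.0]
force: [-0.2, -0.3, -0.0]
opening: 0.0449
gripper_force: 0.0
```

```bash
cat >> h.py <<'E'
from scipy.spatial.transform import Rotation as Ro
def pose():
    s=robot.read_state(); R=Ro.from_rotvec(s["orientation"]).as_matrix(); return s,np.array(s["tool_pos"]),R
def show():
    s,p,R=pose(); print("t",round(s["t"],2),"p",p.round(4),"yaw",np.degrees(np.arctan2(R[1,0],R[0,0])).round(1),"down",R[:,2].round(3),"F",np.round(s["force"],1),"open",round(s["opening"],4),"gf",round(s["gripper_force"],1))
    return s,p,R
E
python3 - <<'E'
from m import *
s,p,R=show()
c=robot.read_camera("wrist");cv2.imwrite("pics/w1.png",c["frame"][:,:,::-1])
print(robot.read_state()["q"].round(2))
C=np.array([.5385,-.082])
for a in(68,70,72): print(a,proj(c,[*(C+.09*np.array([np.cos(np.radians(a)),np.sin(np.radians(a))])),.265]),proj(c,[*C,.252]))
E
```

```text
t 2.95 p [ 0.5191 -0.0954  0.3937] yaw 70.6 down [ 0. -0. -1.] F [-0.2 -0.3 -0. ] open 0.0449 gf 0.0
[-0.28 -0.08  1.43 -0.    1.79  0.06]
68 [345.08437937  77.43531785] [335.92441896 211.56641935]
70 [340.19118533  77.29075926] [335.92441896 211.56641935]
72 [335.29316213  77.33005561] [335.92441896 211.56641935]
```

View pics/w1.png

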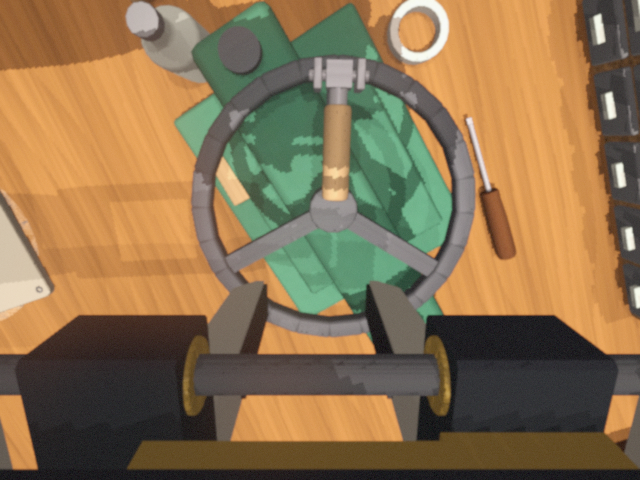

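The wrist view shows the hub at (333,212), the hinge cheeks at about (340,73) and the grip axis between (338,105) and (335,195). All three agree with my estimate to a few mm.

```bash
python3 - <<'E'
from m import *
c=robot.read_camera("wrist")
h=onz(c,333.5,212,.252)[:2];a=onz(c,338,105,.27)[:2];b=onz(c,335,195,.27)[:2];pv=onz(c,340,73,.272)[:2]
print(h,a,b,pv,np.linalg.norm(pv-h),np.degrees(np.arctan2(*(pv-h)[::-1])),np.degrees(np.arctan2(*(a-b)[::-1])),np.linalg.norm(b-h),np.linalg.norm(a-h))
print("wheel fit w",wheel(c,333,195,150))
s,p,R=pose()
al=np.arctan2(*(pv-h)[::-1]); print("al",al)
g=h+.030*np.array([np.cos(al),np.sin(al)]); print((R.T@(np.array([*g,.278])-p)*100).round(2))
E
```

```text
[ 0.53676483 -0.08172716] [ 0.56229293 -0.01314264] [ 0.5419027  -0.06736421] [0.56933835 0.00423472] 0.09192648934931738 69.24681012854244 69.39103995832613 0.015254243180139545 0.07318142007692988
wheel fit w (array([ 0.53602102, -0.0768291 ]), np.float64(0.0932716874889754), 4425)
al 1.2085848332464233
[ 4.87  1.27 11.59]
```

Request:
apply_moves([
  [2.5,0.65,0],
  [2.4,0.65,0],
  [0,0,3.5],
  [0,0,3],
  [0,0,3],
  [0,0,2],
  [0,0,0],
  [0,0,0],
], twist=[0.02,0,0,0,0,0,0,0])

```text
t: 4.05
tool_pos: [0.549, -0.0531, 0.2801]
orientation: [2.581, 1.789, 0.002]
force: [-0.0, 0.4, 0.4]
opening: 0.045
gripper_force: 0.0
```

Request:
apply_moves([
  [0,0,0],
  [0,0,0],
  [0,0,0],
  [0,0,0],
], twist=[0,0,0,0], gripper=0.5)

```text
t: 4.55
tool_pos: [0.5483, -0.0527, 0.2787]
orientation: [-2.581, -1.79, 0.0]
force: [-1.5, 0.2, 1.2]
opening: 0.0175
gripper_force: 15.0
```

```bash
python3 - <<'E'
from m import *
s,p,R=show()
c=robot.read_camera("wrist");cv2.imwrite("pics/w2.png",c["frame"][:,:,::-1])
C=np.array([.537,-.0815]);print(R[:2,:2].T@(p[:2]-C))
E
```

```text
t 4.55 p [ 0.5483 -0.0527  0.2787] yaw 69.5 down [-0.  0. -1.] F [-1.5  0.2  1.2] open 0.0175 gf 15.0
[0.03091802 0.00051921]
```

View pics/w2.png

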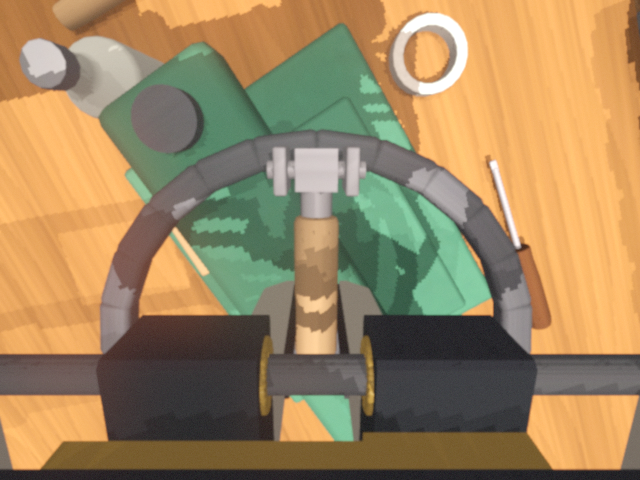

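The pads hold the grip (opening 17.5 mm), 59 mm from the pivot.

Request:
apply_moves([
  [0.11,0,-1.15],
  [0.34,0,-1.11],
  [0.54,0,-1.02],
  [0.73,0,-0.89],
  [0.89,0,-0.73],
  [1.02,0,-0.54],
  [1.11,0,-0.34],
  [1.15,0,-0.11],
], twist=[0,0,0,0,0,0,0,0])

```text
t: 5.6
tool_pos: [0.5699, 0.0029, 0.3389]
orientation: [2.58, 1.789, 0.002]
force: [-2.4, -3.7, 3.3]
opening: 0.0172
gripper_force: 14.9
```

Request:
apply_moves([
  [0,0,0],
  [0,0,0],
], twist=[0,0])

```text
t: 5.85
tool_pos: [0.57, 0.0033, 0.3387]
orientation: [2.58, 1.791, 0.004]
force: [-0.4, -0.2, 6.4]
opening: 0.0167
gripper_force: 15.0
```

```bash
python3 - <<'E'
from m import *
s,p,R=show()
c=robot.read_camera("wrist");d=robot.read_camera("scene")["frame"][150:390,120:440]
a=np.hstack([cv2.resize(c["frame"],(400,300)),cv2.resize(d,(400,300))]);cv2.imwrite("pics/w3.png",a[:,:,::-1])
E
```

```text
t 5.85 p [0.57   0.0033 0.3387] yaw 69.5 down [ 0.003  0.001 -1.   ] F [-0.4 -0.2  6.4] open 0.0167 gf 15.0
```

View pics/w3.png

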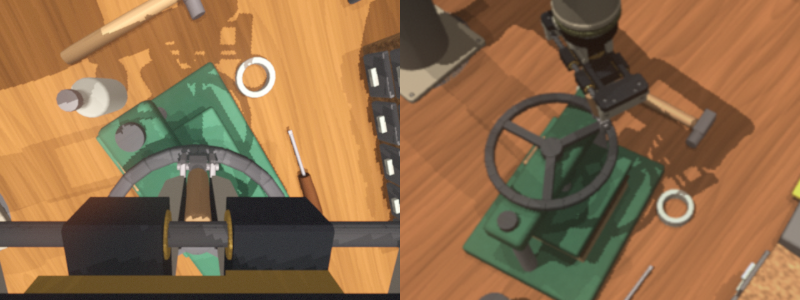

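The wrist view shows the grip between the pads, running from the hinge at (197,165) towards the gripper at (197,220). I'll check its tilt numerically.

```bash
python3 - <<'E'
from m import *
c=robot.read_camera("wrist")
hsv=cv2.cvtColor(c["frame"],cv2.COLOR_RGB2HSV); print(hsv[250:356:6,316].tolist())
u=np.array([np.cos(np.radians(69.5)),np.sin(np.radians(69.5))]);P=np.array([.537,-.0815])+.09*u
print("piv",proj(c,[*P,.265]))
for th in(50,60,70,80,90):
  a=np.radians(th); f=lambda r,o: proj(c,[*(P+u*(-r*np.cos(a)+o*np.sin(a))),.265+r*np.sin(a)+o*np.cos(a)]).round(0)
  print(th,f(.018,0),f(.018,-.009),f(.080,0),f(.080,-.009),f(.08,.009))
E
```

```text
[[0, 8, 96], [30, 8, 94], [10, 14, 107], [13, 56, 105], [14, 115, 115], [14, 115, 118], [14, 117, 118], [16, 115, 113], [13, 109, 119], [16, 119, 116], [14, 118, 117], [14, 122, 117], [14, 116, 119], [14, 113, 120], [15, 116, 117], [15, 118, 117], [15, 117, 139], [16, 103, 232]]
piv [314.98746619 268.06010516]
50 [315. 296.] [315. 303.] [315. 417.] [315. 421.] [315. 413.]
60 [315. 293.] [315. 303.] [315. 407.] [315. 415.] [315. 399.]
70 [315. 289.] [315. 301.] [315. 391.] [315. 404.] [315. 377.]
80 [315. 284.] [315. 298.] [315. 367.] [315. 384.] [315. 349.]
90 [315. 279.] [315. 295.] [315. 337.] [315. 358.] [315. 315.]
```

The grip stands at about 80 degrees. I'll push it a little further out, then release.

Request:
apply_moves([
  [0.4,0,0],
  [0.4,0,0],
  [0,0,0],
], twist=[0,0,0])

```text
t: 6.38
tool_pos: [0.5727, 0.0105, 0.3386]
orientation: [2.58, 1.791, 0.004]
force: [-1.2, 0.4, 6.1]
opening: 0.0147
gripper_force: 13.5
```

Request:
apply_moves([
  [0,0,0],
  [0,0,0],
  [0,0,0],
  [0,0,0],
  [0,0,-4],
  [0,0,-4],
  [0,0,0],
], twist=[0,0,0,0,0,0,0], gripper=5.5)

```text
t: 7.25
tool_pos: [0.573, 0.0098, 0.4219]
orientation: [2.578, 1.788, 0.009]
force: [0.0, 0.0, 0.4]
opening: 0.0549
gripper_force: 0.0
```

```bash
python3 - <<'E'
from m import *
s,p,R=show()
c=robot.read_camera("wrist");d=robot.read_camera("scene");e=robot.read_camera("top")
a=np.hstack([cv2.resize(c["frame"],(400,300)),cv2.resize(d["frame"][150:300,190:390],(400,300))]);cv2.imwrite("pics/w4.png",a[:,:,::-1])
P=np.array([.537,-.0815])+.09*np.array([np.cos(np.radians(69.5)),np.sin(np.radians(69.5))])
for z in(.265,.283,.345):print(z,proj(c,[*P,z]).round(0)*.625,(proj(d,[*P,z])-[190,150])*2+[400,0])
E
```

```text
t 7.25 p [0.573  0.0098 0.4219] yaw 69.5 down [ 0.007 -0.    -1.   ] F [0.  0.  0.4] open 0.0549 gf 0.0
0.265 [196.25 151.25] [580.28947747 186.00011017]
0.283 [196.25  155.625] [579.05016967 176.27456875]
0.345 [196.25 173.75] [574.46038443 140.2559571 ]
```

View pics/w4.png

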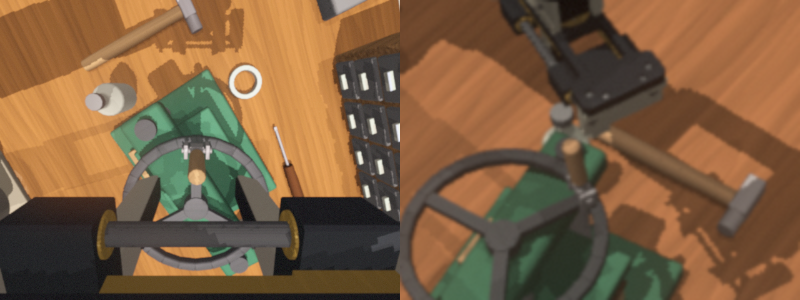

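The scene view shows the handle free and nearly upright, with its end at (571,143) against (574,140) predicted for upright. I'll take it again from above.

Request:
apply_moves([
  [-0.9,0,0],
  [0,0,2.5],
  [0,0,2.5],
  [0,0,2.5],
  [0,0,2],
  [0,0,0],
], twist=[0,0,0,0,0,0])

```text
t: 8.15
tool_pos: [0.5676, 0.0013, 0.32]
orientation: [-2.579, -1.789, 0.005]
force: [-0.3, 0.3, -0.4]
opening: 0.055
gripper_force: 0.0
```

Request:
apply_moves([
  [0,0,0],
  [0,0,0],
  [0,0,0],
  [0,0,0],
  [0,0,0],
], twist=[0,0,0,0,0], gripper=0.5, squeeze=15)

```text
t: 8.78
tool_pos: [0.569, 0.0015, 0.323]
orientation: [2.581, 1.79, 0.001]
force: [0.0, -0.4, 1.3]
opening: 0.0176
gripper_force: 15.0
```

```bash
python3 - <<'E'
from h import *
s,p,R=show()
C=np.array([.537,-.0815]);d=p[:2]-C;print(np.linalg.norm(d),np.degrees(np.arctan2(d[1],d[0])))
a=np.radians(69.5-np.arange(0,361,10)); w=C+.089*np.c_[np.cos(a),np.sin(a)]
st=np.diff(w,axis=0)@R[:2,:2]*100
print(st.round(2).tolist())
E
```

```text
t 8.78 p [0.569  0.0015 0.323 ] yaw 69.5 down [ 0.001 -0.    -1.   ] F [ 0.  -0.4  1.3] open 0.0176 gf 15.0
0.0889055446267219 68.91426602765053
[[-0.14, 1.55], [-0.4, 1.5], [-0.66, 1.41], [-0.89, 1.27], [-1.1, 1.1], [-1.27, 0.89], [-1.41, 0.66], [-1.5, 0.4], [-1.55, 0.14], [-1.55, -0.14], [-1.5, -0.4], [-1.41, -0.66], [-1.27, -0.89], [-1.1, -1.1], [-0.89, -1.27], [-0.66, -1.41], [-0.4, -1.5], [-0.14, -1.55], [0.14, -1.55], [0.4, -1.5], [0.66, -1.41], [0.89, -1.27], [1.1, -1.1], [1.27, -0.89], [1.41, -0.66], [1.5, -0.4], [1.55, -0.14], [1.55, 0.14], [1.5, 0.4], [1.41, 0.66], [1.27, 0.89], [1.1, 1.1], [0.89, 1.27], [0.66, 1.41], [0.4, 1.5], [0.14, 1.55]]
```

Request:
apply_moves([
  [-0.14,1.55,0],
  [-0.4,1.5,0],
  [-0.66,1.41,0],
  [-0.89,1.27,0],
  [-1.1,1.1,0],
  [-1.27,0.89,0],
  [-1.41,0.66,0],
  [-1.5,0.4,0],
], twist=[0,0,0,0,0,0,0,0])

```text
t: 9.78
tool_pos: [0.6253, -0.0997, 0.3228]
orientation: [2.581, 1.79, 0.0]
force: [0.7, 2.4, 5.9]
opening: 0.018
gripper_force: 15.0
```

```bash
cat > chk.py <<'E'
from h import *
s,p,R=show()
C=np.array([.537,-.0815]);d=p[:2]-C;print(np.linalg.norm(d),np.degrees(np.arctan2(d[1],d[0])))
E
python3 chk.py
```

```text
t 9.78 p [ 0.6253 -0.0997  0.3228] yaw 69.5 down [ 0.001 -0.    -1.   ] F [0.7 2.4 5.9] open 0.018 gf 15.0
0.09017615730708466 -11.657936306720133
```

Winding is going well: radius 90 mm and low forces.

Request:
apply_moves([
  [-1.55,0.14,0],
  [-1.55,-0.14,0],
  [-1.5,-0.4,0],
  [-1.41,-0.66,0],
  [-1.27,-0.89,0],
  [-1.1,-1.1,0],
  [-0.89,-1.27,0],
  [-0.66,-1.41,0],
], twist=[0,0,0,0,0,0,0,0])

```text
t: 10.78
tool_pos: [0.5356, -0.171, 0.3227]
orientation: [-2.58, -1.79, -0.001]
force: [1.7, 6.4, 6.7]
opening: 0.0177
gripper_force: 15.0
```

Request:
apply_moves([
  [-0.4,-1.5,0],
  [-0.14,-1.55,0],
  [0.14,-1.55,0],
  [0.4,-1.5,0],
  [0,0,0],
], twist=[0,0,0,0,0])

```text
t: 11.4
tool_pos: [0.4785, -0.1495, 0.3226]
orientation: [-2.58, -1.79, 0.0]
force: [1.3, 3.9, 4.6]
opening: 0.0176
gripper_force: 15.0
```

```bash
python3 chk.py; python3 - <<'E'
from h import *
c=robot.read_camera("wrist");d=robot.read_camera("scene")["frame"][180:330,150:350]
a=np.hstack([cv2.resize(c["frame"],(400,300)),cv2.resize(d,(400,300))]);cv2.imwrite("pics/w5.png",a[:,:,::-1])
E
```

```text
t 11.4 p [ 0.4785 -0.1495  0.3226] yaw 69.5 down [-0.001  0.001 -1.   ] F [1.3 3.9 4.6] open 0.0176 gf 15.0
0.08969494366287688 -130.6881868530489
```

View pics/w5.png

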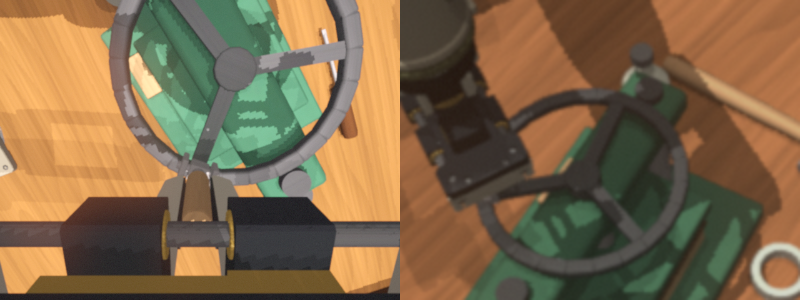

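The wheel is past half-way. The grip is still held and upright, with the hinge at (197,170) in the wrist view.

Request:
apply_moves([
  [0.66,-1.41,0],
  [0.89,-1.27,0],
  [1.1,-1.1,0],
  [1.27,-0.89,0],
  [1.41,-0.66,0],
  [1.5,-0.4,0],
  [1.55,-0.14,0],
  [1.55,0.14,0],
], twist=[0,0,0,0,0,0,0,0])

```text
t: 12.5
tool_pos: [0.4598, -0.0354, 0.3225]
orientation: [-2.579, -1.79, 0.003]
force: [-3.4, -0.8, 7.4]
opening: 0.0175
gripper_force: 15.0
```

Request:
apply_moves([
  [1.5,0.4,0],
  [1.41,0.66,0],
  [1.27,0.89,0],
  [1.1,1.1,0],
  [0.89,1.27,0],
  [0.66,1.41,0],
  [0.4,1.5,0],
  [0.14,1.55,0],
], twist=[0,0,0,0,0,0,0,0])

```text
t: 13.5
tool_pos: [0.569, 0.004, 0.3225]
orientation: [-2.577, -1.792, -0.001]
force: [-0.8, 3.4, 6.9]
opening: 0.0177
gripper_force: 15.0
```

Request:
apply_moves([
  [0,0,0],
  [0,0,0],
  [0,0,0],
], twist=[0,0,0])

```text
t: 13.88
tool_pos: [0.5691, 0.0035, 0.3224]
orientation: [-2.579, -1.792, -0.003]
force: [4.3, 5.0, 3.6]
opening: 0.0177
gripper_force: 15.0
```

```bash
python3 chk.py; python3 - <<'E'
from h import *
c=robot.read_camera("wrist");d=robot.read_camera("scene")["frame"][150:300,190:390]
a=np.hstack([cv2.resize(c["frame"],(400,300)),cv2.resize(d,(400,300))]);cv2.imwrite("pics/w6.png",a[:,:,::-1])
E
```

```text
t 13.88 p [0.5691 0.0035 0.3224] yaw 69.6 down [ 0.001  0.002 -1.   ] F [4.3 5.  3.6] open 0.0177 gf 15.0
0.09082022164340012 69.32815793240933
```

View pics/w6.png

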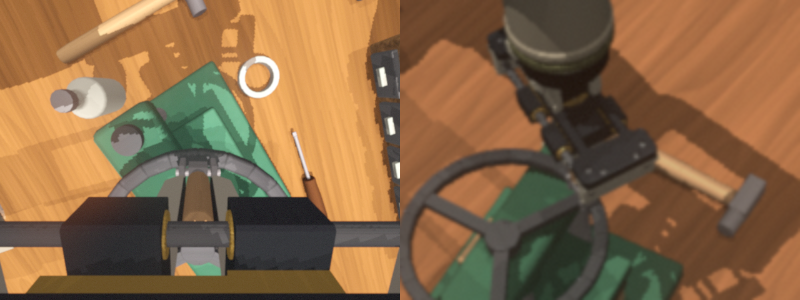

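The full turn is complete, with the pivot back at its start. Next I fold the handle along the reverse arc.

Request:
apply_moves([
  [-0.86,0,0.08],
  [-0.83,0,0.25],
  [-0.76,0,0.4],
  [-0.66,0,0.54],
  [-0.54,0,0.66],
  [-0.4,0,0.76],
  [-0.25,0,0.83],
  [-0.08,0,0.86],
], twist=[0,0,0,0,0,0,0,0])

```text
t: 14.98
tool_pos: [0.5529, -0.0411, 0.2798]
orientation: [2.581, 1.787, -0.003]
force: [-5.7, -9.5, 11.3]
opening: 0.0173
gripper_force: 15.0
```

Request:
apply_moves([
  [0,0,0],
  [0,0,0],
], twist=[0,0])

```text
t: 15.22
tool_pos: [0.5526, -0.0409, 0.2786]
orientation: [2.582, 1.788, -0.005]
force: [-3.2, -8.8, 5.5]
opening: 0.0175
gripper_force: 15.0
```

Request:
apply_moves([
  [0,0,0],
  [0,0,0],
  [0,0,0],
  [0,0,-4],
  [0,0,-4],
  [0,0,0],
], twist=[0,0,0,0,0,0], gripper=4.5)

```text
t: 15.98
tool_pos: [0.5548, -0.0395, 0.3629]
orientation: [2.578, 1.788, 0.008]
force: [0.1, 0.1, -0.3]
opening: 0.0454
gripper_force: 0.0
```

```bash
python3 chk.py; python3 - <<'E'
from h import *
c=robot.read_camera("wrist")
u=np.array([np.cos(np.radians(69.5)),np.sin(np.radians(69.5))]);P=np.array([.537,-.0815])+.09*u
for th in(0,10,20,30): a=np.radians(th);print(th,[(proj(c,[*(P-u*r*np.cos(a)),.265+r*np.sin(a)])).round(0) for r in(0,.018,.08)])
hsv=cv2.cvtColor(c["frame"],cv2.COLOR_RGB2HSV); print([(v,*hsv[v,316].tolist()) for v in range(190,356,6)])
cv2.imwrite("pics/w7.png",c["frame"][:,:,::-1])
E
```

```text
t 15.97 p [ 0.5548 -0.0395  0.3629] yaw 69.5 down [ 0.006 -0.001 -1.   ] F [ 0.1  0.1 -0.3] open 0.0454 gf 0.0
0.045620405502833576 67.04169820517677
0 [array([313., 185.]), array([313., 214.]), array([313., 306.])]
10 [array([313., 185.]), array([313., 214.]), array([313., 313.])]
20 [array([313., 185.]), array([313., 214.]), array([313., 318.])]
30 [array([313., 185.]), array([313., 213.]), array([313., 318.])]
[(190, 10, 21, 148), (196, 5, 14, 203), (202, 9, 13, 198), (208, 16, 108, 210), (214, 16, 111, 181), (220, 16, 111, 177), (226, 15, 112, 150), (232, 17, 112, 187), (238, 16, 107, 209), (244, 16, 108, 208), (250, 17, 110, 207), (256, 16, 109, 208), (262, 16, 110, 194), (268, 15, 115, 187), (274, 16, 112, 187), (280, 15, 113, 185), (286, 16, 111, 186), (292, 16, 114, 186), (298, 15, 112, 186), (304, 15, 116, 187), (310, 16, 108, 210), (316, 12, 44, 161), (322, 6, 9, 147), (328, 4, 12, 144), (334, 73, 94, 177), (340, 73, 91, 174), (346, 72, 89, 177), (352, 72, 92, 174)]
```

View pics/w7.png

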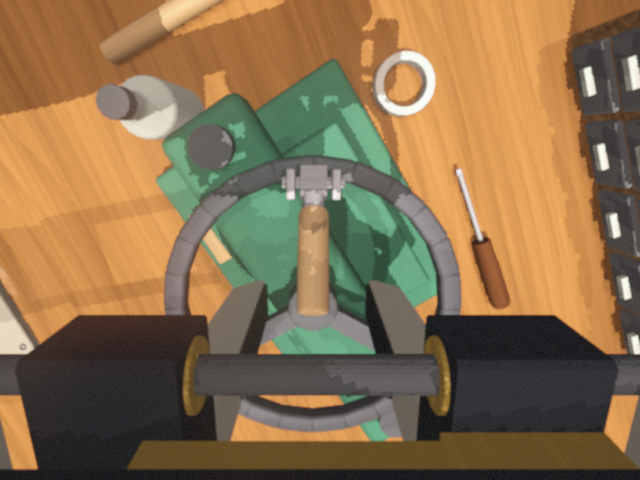

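The handle is nearly folded, with its end at row 314, but it may be 10–20 degrees high. I'll press it down with closed fingertips.

Request:
apply_moves([
  [-1,-0.1,0],
  [-1,-0.1,0],
  [0,0,0],
  [0,0,0],
  [0,0,0],
  [0,0,0],
], twist=[0,0,0,0,0,0], gripper=0)

```text
t: 16.77
tool_pos: [0.5446, -0.0574, 0.3587]
orientation: [2.581, 1.791, 0.0]
force: [1.2, -0.1, 0.2]
opening: 0.0002
gripper_force: 0.0
```

Request:
apply_moves([
  [0,0,2],
  [0,0,1.5],
  [0,0,1],
  [0,0,0.8],
  [0,0,0.5],
  [0,0,0.3],
  [0,0,0],
], twist=[0,0,0,0,0,0,0])

```text
t: 17.65
tool_pos: [0.5449, -0.0578, 0.2986]
orientation: [2.58, 1.79, 0.002]
force: [-0.4, -1.6, 2.4]
opening: 0.0007
gripper_force: 1.4
```

```bash
python3 chk.py
```

```text
t 17.65 p [ 0.5449 -0.0578  0.2986] yaw 69.5 down [ 0.002 -0.    -1.   ] F [-0.4 -1.6  2.4] open 0.0007 gf 1.4
0.024992613854498053 71.45463087417127
```

Request:
apply_moves([
  [0,0,0.1],
  [0,0,0.1],
  [0,0,0],
], twist=[0,0,0])

```text
t: 18.02
tool_pos: [0.5454, -0.058, 0.2976]
orientation: [2.579, 1.789, 0.003]
force: [-1.8, -1.9, 9.1]
opening: 0.0003
gripper_force: 4.2
```

```bash
python3 chk.py
```

```text
t 18.02 p [ 0.5454 -0.058   0.2976] yaw 69.5 down [ 0.003 -0.001 -1.   ] F [-1.8 -1.9  9.1] open 0.0003 gf 4.2
0.02491082401137287 70.40755140082247
```

It has met the stop: 9 N with the tips at grip-top height. I'll withdraw and check.

Request:
apply_moves([
  [0,0,-3],
  [0,0,-5],
  [0,0,-5],
  [-5,0,0],
  [-5,0,0],
  [-5,0,0],
  [-5,0,0],
  [0,0,0],
], twist=[0,0,0,0,0,0,0,0])

```text
t: 19.02
tool_pos: [0.4733, -0.2476, 0.4252]
orientation: [-2.585, -1.784, 0.001]
force: [0.6, 0.2, -0.3]
opening: 0.0004
gripper_force: 0.0
```

```bash
python3 - <<'E'
from h import *
show();c=robot.read_camera("scene");t=robot.read_camera("top")
a=np.hstack([cv2.resize(t["frame"][210:360,330:530],(400,300)),cv2.resize(c["frame"][180:330,150:350],(400,300))]);cv2.imwrite("pics/f.png",a[:,:,::-1])
E
```

```text
t 19.02 p [ 0.4733 -0.2476  0.4252] yaw 69.2 down [-0.001  0.    -1.   ] F [ 0.6  0.2 -0.3] open 0.0004 gf 0.0
```

View pics/f.png

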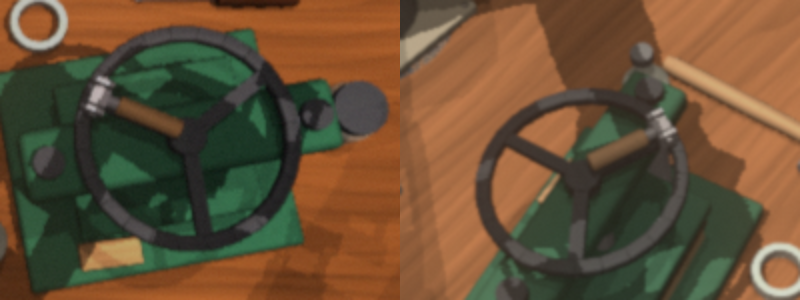

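The handle lies flat over its spoke. Its pivot is at (100,95) in the top crop, the same place as at the start, and nothing else has moved.

```bash
python3 -c "
from plant import robot
print(robot.close_job())"
```

```text
the job is handed in; nothing more can be done
None
```

I wound the press wheel one full clockwise turn by the raised handle, folded the handle flat again, saw nothing else moved in the last pictures, and handed the job in at about 19 s; no verdict was returned.

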